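# Check an impeller's heavy side on balancing rollers

### The job

Push the red handle of the balancing stand all the way away from you so that the lock frees the blue-bladed blower impeller, keep off, and let the impeller swing on its rollers until it rests with its heavy side (orange discs) down. Then reach between the blades, turn the impeller by about a quarter turn by pushing on a blade, let go and let it settle heavy side down once more, leaving the lock open, the impeller in its rollers and everything else where it stands. Be gentle: never press hard.

Things in the scene. Friction and masses are not known exactly. Their poses are not given: they have to be found in the camera images.
- stand: Grey stand with aluminium cheeks fixed to the worktop; origin on the worktop midway between its rollers; its x axis points away from the robot (yaw within 0.35 rad), y along rollers and impeller axle. Base from x -105 to +130 mm, y -115 to +75 mm. Free-running steel rollers, 28 mm diameter, lie along y at x = -52 and +52 mm, 35 mm up. Cheeks 58 mm high hold the impeller endwise with 4 mm play.
- nest (a point): Point on the stand, 107 mm above the worktop, where the middle of the impeller's axle lies when it sits properly on its rollers.
- heavy: Heavy side of the impeller: two orange 28 mm discs let into the end discs 54 mm from the axle; turns with the impeller. Origin in the middle of the axle; y along it; -z points from the axle to the orange discs (heavy side down = its z axis up). How the blades stand relative to it differs from start to start and this pose does not tell: find a blade by touch or sight.
- impeller_mid (a point): Middle of the loose impeller (0.75 kg): 106 mm long, 150 mm diameter: two aluminium end discs 8 mm thick; in the 90 mm between, six blue straight radial blades 4 mm thick, 60 degrees apart, from a 16 mm radius hub to 72 mm radius, open outward between them. A blade gives way to 1 to 5 N, but one leaning towards the pusher jams if pushed level: carry its edge round. Freed, it rests in some 5 s, up to 15 degrees off bottom.
- lock (a joint): Sliding lock, m: 0 = tooth between two blades behind the impeller at axle height (impeller then has about 20 degrees of play each way); 0.04 = fully open at its stop. Slides along the stand's +x against about 2 N and stays where left. Open, its 22 mm wide tooth and crossbar lie 87 to 158 mm behind the axle at axle height.
- lock_handle (a point): Centre of the top of the lock's red round handle post, 18 mm diameter, 175 mm above the worktop, its free length the upper 60 mm; it stands 100 mm to the -y side of the impeller's middle, 8 mm to the +x side of the axle when locked and 48 mm when open.
- beaker: Glass beaker, 71 mm diameter, 92 mm high, standing beside the stand (left, far); origin at the centre of its foot. Bystander.
- film_roll: White roll of film standing on end, 62 mm diameter, 50 mm high, to the left of the stand; origin at the centre of its foot. Bystander.
- bottle: White capped reagent bottle, 60 mm diameter, 149 mm high, to the right of and behind the lock handle; origin at the centre of its foot. Bystander.
- timer: Bench timer, 68 x 68 x 21 mm, to the right and in front of the stand; origin at the centre of its underside. Bystander.
Not all that is in view belongs to the job. Leave any brown look-alike of the part that bears heavy alone.

How it is judged:
By the outcome, as a careful person would: the job done as asked, in the order asked, and still so for the second after the job is handed in, with the robot touching nothing.
It also fails if it takes over 64 s, if anything falls off the work surface, if the arm or the gripper's body presses on something with over 40 N, if the wrist force passes 120 N, or if a joint passes its speed limit or range.

### The arm

A 7-joint arm with a two-finger parallel gripper is mounted at the origin on a cart in front of the work surface, level with it; the furniture and walls round the work are solid. World frame = base frame: x ahead of the robot, y to its left, z up, the work surface at z = 0. Lengths are in m, angles in rad, forces in N, time in s.
With the tool pointing down it reaches from about 0.4 to 0.9 m from the base axis. Payload 5.5 kg.
Tool frame: the origin (TCP) lies midway between the tips of the shut fingers; the grasp point (between the pads) lies 19 mm behind it (manip.grip_depth is the distance from the TCP to the grasp point, in m); z points along the fingers, y is the line along which they close (so a half turn about z gives the same grasp; the last joint's range is limited). The gripper opens to 92 mm and grips with 3 to 60 N. Pads are 19 mm wide; open, the fingers measure 130 mm over their backs; the gripper's body (75 mm by 190 mm) begins 47 mm behind the grasp point.
Start: joints at [1.483, 0.501, -0.427, 1.55, 0.221, 1.138, -0.21], TCP at [0.223, -0.61, 0.227] pointing down, gripper open.
Joint ranges: [-2.88, 2.88], [-0.31, 2.03], [-1.54, 1.56], [0.2, 2.42], [-1.41, 4.55], [0.19, 2.02], [-2.57, 2.57]. Speed limits (rad/s): [2.57, 2.57, 3.14, 3.14, 3.14, 3.14, 3.14].

### API

Orientations are given as a unit quaternion [x, y, z, w].
In Python, from bench import manip, effector, viewer gives the robot as it stands. Calls block until the motion is done:
- manip.move_pose(position, orientation): joint-space move of the TCP to a pose.
- manip.servo_line(position, ori=None, vel=0.15): straight line of the TCP; ori=None keeps the orientation; vel is the mean speed in m/s.
- manip.movej(angles): joint-space move.
- effector.open_jaws() and effector.close(f_grip=None): open the fingers fully, or close them until they stop; f_grip is the grip in N (None keeps the last).
- manip.sleep(seconds).
- manip.solve_ik(position, orientation): joint angles nearest the present ones, or None.
- viewer.get_image(name): name is "scene" or "top"; returns the picture (400x640x3 uint8, red, green, blue); there is no depth.
- viewer.get_calibration(name): a dict with "vfov" (degrees; the focal length in pixels is half the picture's height over the tangent of half this angle, whatever the lens; pixels are square), "cx", "cy" (the principal point, pixels), "dist_coeffs" ([k1, k2, p1, p2, k3] as OpenCV has them; the pictures are not rectified), "eye" and "attitude" of the camera in the world. Camera axes: x right, y down, z forward; pixel columns grow to the right and rows downward; lengths in m; the calibration is good to about 2 mm. A picture is of the moment at which its call begins. get_calibration takes no time and is no camera call.
A pose or a line that the arm cannot do raises manip.PlanningError and nothing moves.
- manip.hand_in(): hands the job in; it is judged then, once.
Readings, each from a call of its own:
- manip.current_clock(): time.
- manip.current_q(): joint angles.
- manip.current_joint_velocities(): joint speeds.
- manip.current_tau(): joint torques, N m.
- manip.current_tool_pos(): TCP position.
- manip.current_tcp_rot(): TCP orientation.
- manip.current_force(): force on the tool from outside, world axes, zero at the start.
- manip.current_wrist_torque(): the same for the moment, N m.
- manip.current_finger_gap(): finger opening in m.
- manip.current_gripper_force(): force on a finger pad.
Only numpy, scipy, OpenCV 4.12 (cv2) and the standard library are available. Lean on these libraries where they do the work, as an engineer would, in place of code of your own. Each camera call takes 0.05 s, during which the arm holds its last target. There are 200 camera calls.

## Working session

There is one attempt and no reset: what is moved stays moved. The work goes in short steps, each a Python script; the robot and the scene stay as the last script left them, time stands still between calls to the robot, and variables do not carry over. Pictures are saved under pics/ and viewed, at most 10 in all, crops included, and the job is handed in when it is done.

```bash
mkdir -p pics; ls
python3 - <<'E'
from bench import manip, effector, viewer
import cv2
for n in ("scene","top"):
    im=viewer.get_image(n); cv2.imwrite(f"pics/{n}0.png",im[:,:,::-1]); print(n,viewer.get_calibration(n))
print(manip.current_clock(),manip.current_tcp_rot(),manip.current_tool_pos())
E
```

```text
pics
scene {'vfov': 57.203888490303164, 'cx': 318.52492601149294, 'cy': 201.84419433029447, 'dist_coeffs': array([-0.06854906,  0.        ,  0.        ,  0.        ,  0.        ]), 'eye': array([0.17357472, 0.49807943, 0.70065811]), 'attitude': array([-0.27054695,  0.87534382, -0.37957903,  0.12844185])}
top {'vfov': 47.6926306630592, 'cx': 320.7329669067803, 'cy': 191.46519585922013, 'dist_coeffs': array([0.03760973, 0.        , 0.        , 0.        , 0.        ]), 'eye': array([ 0.32120015, -0.01232462,  1.23567897]), 'attitude': array([ 0.76173301, -0.6386626 ,  0.07189514, -0.0818779 ])}
0.1 [ 9.84650499e-01  1.74535491e-01 -1.15949105e-04 -8.62511738e-04] [ 0.22312912 -0.60983982  0.22578812]
```

View pics/scene0.png

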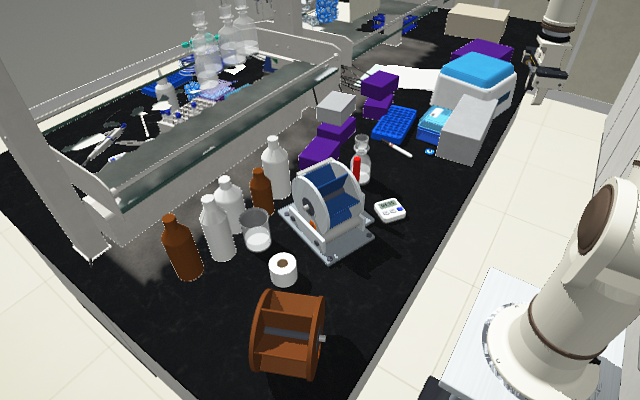

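View pics/top0.png

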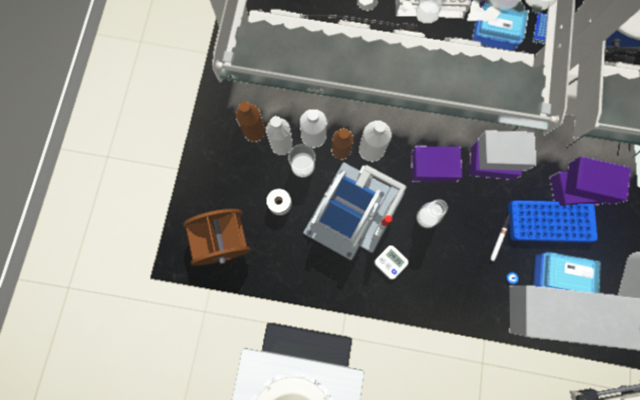

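The scene view shows the impeller at about (330,195), the red handle at (357,168), the timer at (390,210), and the brown look-alike at (290,335). In the top view the impeller is at (347,205), the handle at (387,219), the timer at (391,262) and the glass bottle at (432,213). Next I'll take enlarged crops and a first localisation.

```bash
cat > h.py <<'E'
import numpy as np, cv2
from scipy.spatial.transform import Rotation as R
from bench import manip, effector, viewer
def cal(n):
    c=viewer.get_calibration(n); f=200/np.tan(np.radians(c['vfov']/2))
    return np.array([[f,0,c['cx']],[0,f,c['cy']],[0,0,1]]),c['dist_coeffs'],np.array(c['eye']),R.from_quat(c['attitude']).as_matrix()
def ray(n,p):
    K,d,e,A=cal(n); u=cv2.undistortPoints(np.array([[p]],float),K,d)[0,0]
    return e,A@np.array([u[0],u[1],1])
def plane(n,p,z):
    e,r=ray(n,p); return e+r*(z-e[2])/r[2]
def tri(p1,p2):
    (a,u),(b,v)=ray('scene',p1),ray('top',p2)
    s=np.linalg.lstsq(np.c_[u,-v],b-a,rcond=None)[0]; x,y=a+s[0]*u,b+s[1]*v
    return (x+y)/2,np.linalg.norm(x-y)
def proj(n,P):
    K,d,e,A=cal(n); Q=(np.atleast_2d(P)-e)@A
    return cv2.projectPoints(Q,np.zeros(3),np.zeros(3),K,d)[0][:,0]
def grab(n,name):
    im=viewer.get_image(n); cv2.imwrite(f'pics/{name}.png',im[:,:,::-1]); return im
def hsv(im): return cv2.cvtColor(im,cv2.COLOR_RGB2HSV)
E
python3 - <<'E'
from h import *
ims={n:cv2.imread(f'pics/{n}0.png')[:,:,::-1].copy() for n in('scene','top')}
for n,b in(('scene',(340,140,375,200)),('top',(375,205,400,235))):
    H=hsv(ims[n]); m=((H[...,0]<6)|(H[...,0]>174))&(H[...,1]>170)&(H[...,2]>90)
    ys,xs=np.where(m); k=(xs>b[0])&(xs<b[2])&(ys>b[1])&(ys<b[3]); xs,ys=xs[k],ys[k]
    print(n,len(xs),xs.mean(),ys.mean(),xs.min(),xs.max(),ys.min(),ys.max())
    for y in range(ys.min(),ys.max()+1): print(y,xs[ys==y].min(),xs[ys==y].max(),end='; ')
a=cv2.resize(ims['scene'][140:275,270:410],None,fx=5.5,fy=4.4*1.25 if 0 else 5.5,interpolation=cv2.INTER_CUBIC)
b=cv2.resize(ims['top'][150:265,295:415],None,fx=5,fy=5,interpolation=cv2.INTER_CUBIC)
a=a[:600,:800]
cv2.imwrite('pics/a.png',cv2.resize(ims['scene'][150:270,270:410],None,fx=5,fy=5,interpolation=cv2.INTER_CUBIC)[:,:,::-1]);cv2.imwrite('pics/b.png',b[:,:,::-1])
E
```

```text
scene 133 356.1954887218045 166.99248120300751 353 359 157 180
157 354 359; 158 354 359; 159 354 359; 160 354 359; 161 354 359; 162 354 359; 163 353 359; 164 353 359; 165 353 359; 166 353 359; 167 353 359; 168 353 359; 169 353 359; 170 353 359; 171 353 359; 172 353 358; 173 353 358; 174 354 358; 175 355 358; 176 355 358; 177 356 358; 178 356 358; 179 357 358; 180 357 357; top 45 387.3333333333333 219.4 383 391 216 224
216 387 389; 217 386 391; 218 385 391; 219 385 391; 220 384 391; 221 383 390; 222 383 388; 223 383 383; 224 384 384;
```

View pics/a.png

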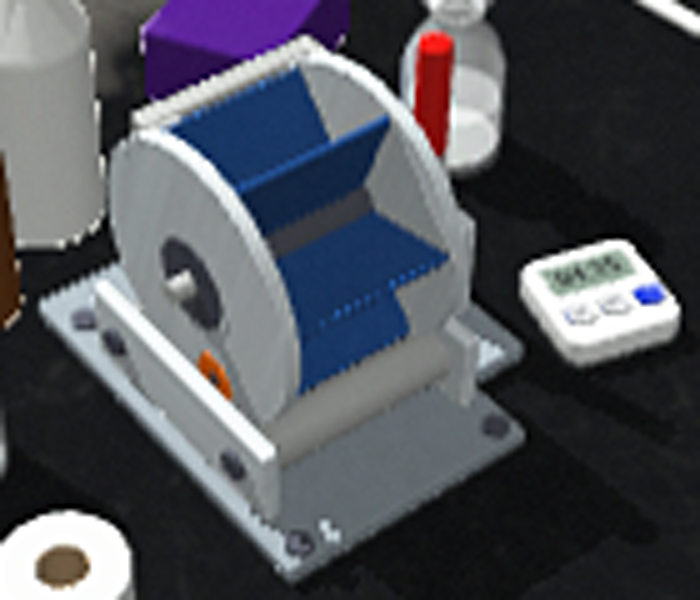

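View pics/b.png

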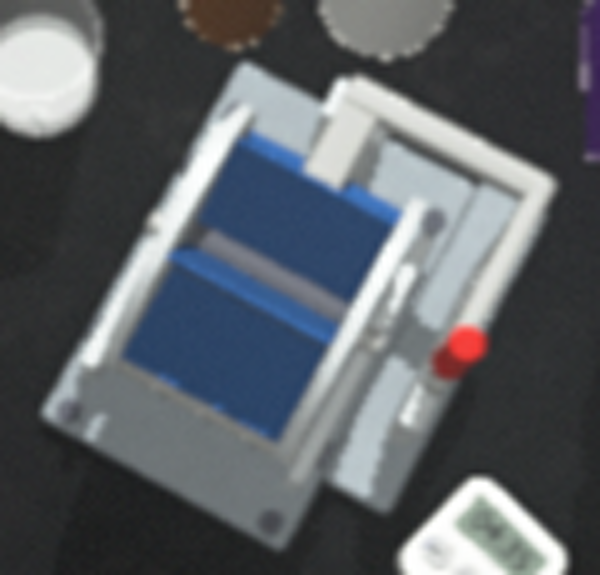

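The crops show that the base's left edge runs from (303.4,232.4) to (344,162.4) in the top picture. The centre of the handle's top is at (388.4,219.0) in top and about (357,157.5) in scene. The orange disc is to the front-left and low. Next I compute the stand pose.

Run:
```python
from h import *
P=plane('top',(388.4,219.),.175); print('handle',P, tri((357,158),(388.4,219.)))
for z in(.006,.012):
    a,b=plane('top',(303.4,232.4),z),plane('top',(344,162.4),z); d=b-a
    yaw=np.arctan2(d[1],d[0]); c,s=np.cos(yaw),np.sin(yaw); Rz=np.array([[c,-s],[s,c]])
    print(z,a,b,np.linalg.norm(d),'yaw',yaw)
    print('origin from handle',P[:2]-Rz@[.008,-.1],'from corners',a[:2]-Rz@[-.105,.075],b[:2]-Rz@[.13,.075])
# yaw from end-disc rims (top edges) & lock bar
for p,q,z in(((295+248/5,150+105/5),(295+95/5,150+360/5),.13),((295+545/5,150+185/5),(295+475/5,150+325/5),.107),((295+350/5,150+80/5),(295+550/5,150+180/5),.107)):
    a,b=plane('top',p,z),plane('top',q,z);d=b-a;print('edge',np.linalg.norm(d),np.arctan2(d[1],d[0]))
yaw=-0.2
```

```text
handle [ 0.51608529 -0.1460048   0.175     ] (array([ 0.51810768, -0.14560699,  0.17288769]), np.float64(0.003502626894646428))
0.006 [0.47000083 0.05578318 0.006     ] [ 0.68518983 -0.02095337  0.006     ] 0.22846182643583704 yaw -0.3425430464320141
origin from handle [ 0.54213841 -0.04912737] from corners [ 0.54370944 -0.05012735] [ 0.53755111 -0.04793128]
0.012 [0.46927478 0.05545086 0.012     ] [ 0.68341381 -0.02091127  0.012     ] 0.22734708755353386 yaw -0.342543046432014
origin from handle [ 0.54213841 -0.04912737] from corners [ 0.54298339 -0.05045967] [ 0.53577509 -0.04788918]
edge 0.1512478361873755 2.782586019499095
edge 0.08207491789520496 2.831958192650283
edge 0.11432629962050518 -1.8785055889676467
```

Two estimates agree: stand origin ≈ (0.5415, -0.049), yaw ≈ -0.335. Lengths check too: base edge 228 mm against 235, and handle height triangulated at 173 mm against 175. Now I close the fingers and push the handle.

```bash
cat >> h.py <<'E'
O=np.array([.5415,-.049,0]); YAW=-.335
RS=R.from_euler('z',YAW)
def W(p): return O+RS.apply(p)
def L(p): return RS.inv().apply(np.asarray(p)-O)
def Q(tilt=0): return (RS*R.from_euler('y',tilt)*R.from_matrix(np.diag([1.,-1,-1]))).as_quat()
def F(): return RS.inv().apply(manip.current_force())
E
python3 - <<'E'
from h import *
effector.close(5)
p=manip.current_tool_pos(); manip.servo_line([p[0],p[1],.32],vel=.3)
print('timer',plane('top',(391,262),.021),'glass',plane('top',(432,213),0.05))
manip.move_pose(W([-.035,-.1,.25]),Q()); manip.servo_line(W([-.035,-.1,.137]),vel=.2)
print(manip.current_clock(),L(manip.current_tool_pos()),F())
E
```

```text
timer [ 0.43133045 -0.18844648  0.021     ] glass [ 0.5752651  -0.27320817  0.05      ]
4.675 [-0.03420125 -0.09987802  0.13769573] [ 0.00932739  0.65431821 -0.4593151 ]
```

Run:
```python
from h import *
manip.servo_line(W([-.018,-.1,.137]),vel=.08); f0=F(); x=-.018; hit=0
while x<.045:
    x+=.004 if x<.018 else .002
    manip.servo_line(W([x,-.1,.137]),vel=.04); f=F()-f0
    print(round(x,3),round(L(manip.current_tool_pos())[0],4),f.round(1))
    hit=hit+1 if f[0]<-5 else 0
    if f[0]<-8 or hit>=2: break
print(manip.current_clock())
manip.servo_line(W([x-.03,-.1,.137]),vel=.15); manip.servo_line(W([x-.03,-.1,.26]),vel=.3)
manip.servo_line(W([-.14,-.1,.26]),vel=.3)
grab('top','top1');grab('scene','scene1');print(manip.current_clock())
H=hsv(cv2.imread('pics/top1.png')[:,:,::-1].copy()); m=((H[...,0]<6)|(H[...,0]>174))&(H[...,1]>170)&(H[...,2]>90)
ys,xs=np.where(m); k=(abs(xs-395)<25)&(abs(ys-210)<25); xs,ys=xs[k],ys[k]; print(np.c_[xs,ys].mean(0),len(xs),xs.min(),xs.max(),ys.min(),ys.max())
```

```text
-0.014 -0.0139 [1.2 0.7 0.1]
-0.01 -0.0099 [1.4 0.3 0.1]
-0.006 -0.006 [ 0.8 -0.2 -0.1]
-0.002 -0.0018 [ 1.3  0.2 -0.3]
0.002 0.0025 [ 0.2 -0.2 -0.7]
0.006 0.0066 [ 1.1 -1.  -0.4]
0.01 0.0106 [ 0.9 -0.1 -0.1]
0.014 0.0145 [ 0.3  0.1 -1.2]
0.018 0.0185 [ 0.6 -0.7  0.1]
0.02 0.0202 [0.3 0.7 0.1]
0.022 0.0221 [ 0.   1.1 -0.3]
0.024 0.0241 [ 0.6  0.3 -1.1]
0.026 0.0262 [ 0.5 -0.5 -0.1]
0.028 0.0282 [-0.3  0.3 -0.2]
0.03 0.0302 [ 1.  -0.4 -0.3]
0.032 0.0305 [-5.2 -0.6  2.9]
0.034 0.0305 [-11.8  -0.3   9. ]
9.2917
10.9333
[395.55882353 204.44117647] 34 392 399 202 207
```

The stop was felt at x=0.0305, where 0.0295 was predicted, and the handle moved in the image. Now I let the impeller settle and look at it.

Run:
```python
from h import *
manip.sleep(4)
a=grab('top','top2'); manip.sleep(.6); b=grab('top','top3'); s=grab('scene','scene3')
print(manip.current_clock(), np.abs(a[150:265,295:415].astype(int)-b[150:265,295:415]).max())
A=cv2.resize(s[150:250,270:370],None,fx=4,fy=4,interpolation=cv2.INTER_CUBIC)
B=cv2.resize(b[150:250,300:400],None,fx=4,fy=4,interpolation=cv2.INTER_CUBIC)
cv2.imwrite('pics/c.png',np.hstack([A,B])[:,:,::-1])
```

```text
15.6833 8
```

View pics/c.png

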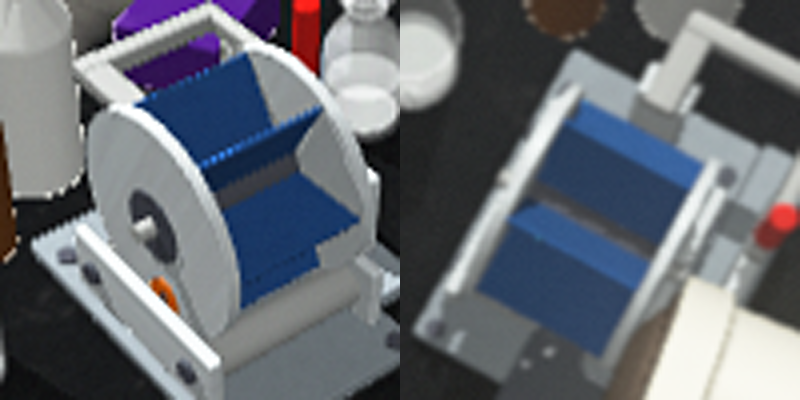

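The impeller has settled. The orange disc is at scene (310.5,223), low. Blade edges show in scene at (320,191)-(350,177.5) and (304,176)-(332.5,164), and as light strips in the top view. I intersect these rays with the 72 mm blade-tip cylinder.

```bash
cat >> h.py <<'E'
def cyl(n,p,r=.072,h=.107):
    e,d=ray(n,p); e=L(e); d=RS.inv().apply(d); e=e-[0,0,h]
    q=np.roots([d[0]**2+d[2]**2,2*(e[0]*d[0]+e[2]*d[2]),e[0]**2+e[2]**2-r*r])
    if np.iscomplex(q).any(): return None
    P=e+d*q.min(); return np.degrees(np.arctan2(P[0],P[2])).round(1),(P*1000).round(0)
E
python3 - <<'E'
from h import *
c=lambda x,y:(270+x/4,150+y/4); t=lambda x,y:(300+(x-400)/4,150+y/4)
for k,p in dict(b2l=c(200,165),b2r=c(320,110),b1l=c(135,105),b1r=c(250,55),b3r=c(360,220),b3l=c(232,250)).items(): print('scene',k,cyl('scene',p))
for k,p in dict(s1a=t(642,132),s1b=t(627,160),s2a=t(590,228),s2b=t(575,252),low=t(540,322)).items(): print('top',k,cyl('top',p))
e,d=ray('scene',c(162,287)); e=L(e); d=RS.inv().apply(d); P=e+d*(.053-e[1])/d[1]; print('orange',P*1000)
e,d=ray('scene',c(150,227)); e=L(e); d=RS.inv().apply(d); P=e+d*(.058-e[1])/d[1]; print('axle',P*1000)
E
```

```text
scene b2l (np.float64(-26.6), array([-32.,  45.,  64.]))
scene b2r (np.float64(-28.4), array([-34., -38.,  63.]))
scene b1l (np.float64(27.8), array([34., 44., 64.]))
scene b1r (np.float64(23.5), array([ 29., -36.,  66.]))
scene b3r (np.float64(-86.9), array([-72., -41.,   4.]))
scene b3l (np.float64(-67.1), array([-66.,  49.,  28.]))
top s1a (np.float64(57.0), array([60., -0., 39.]))
top s1b (np.float64(28.6), array([34., -1., 63.]))
top s2a (np.float64(-11.7), array([-15.,  -2.,  71.]))
top s2b (np.float64(-25.2), array([-31.,  -1.,  65.]))
top low (np.float64(-79.0), array([-71.,  -1.,  14.]))
orange [-0.06869491 53.         53.76096417]
axle [  1.9972774   58.         105.88539641]
```

The blades stand at about -28° and +29° from vertical, and the orange disc is straight down (x=0, z=54 mm), so the pose is consistent. I'll push the -28° blade from the robot's side round to about +65°, tilting the tool along with it.

```bash
cat >> h.py <<'E'
def push_pose(phi,r=.048,y=.01,dr=0,clear=0):
    a=np.radians(phi); b=max(0,.5*a)
    if phi<0: x,z=min(.072*np.sin(a)-.002*np.cos(a),-.002)-.0095,.045
    else:
        x=r*np.sin(a)-.002*np.cos(a)-.0095*np.cos(b); z=r*np.cos(a)+.002*np.sin(a)+.0095*np.sin(b)
        k=max(0,1-phi/20); z=k*.045+(1-k)*z
    return W([x+dr*np.sin(a)-clear,y,.107+z+dr*np.cos(a)]),Q(b)
E
python3 - <<'E'
from h import *
phis=list(range(-28,62,6))+[65]
for ph in phis:
    p,q=push_pose(ph); assert manip.solve_ik(p,q) is not None,ph
p,q=push_pose(65,dr=.04); print(manip.solve_ik(p,q) is not None)
p,q=push_pose(-28,clear=.009)
manip.move_pose(p+[0,0,.1],q); manip.servo_line(p,vel=.15); f0=F(); print(manip.current_clock(),f0.round(1))
for ph in phis:
    p,q=push_pose(ph); manip.servo_line(p,q,vel=.04); f=F()-f0
    print(ph,f.round(1),L(manip.current_tool_pos()).round(3))
    if np.linalg.norm(f)>9: print('STOP');break
grab('top','top4');grab('scene','scene4');print(manip.current_clock())
E
```

```text
True
17.1167 [0.5 0.3 0.1]
-28 [-1.1 -0.3  0.4] [-0.044  0.01   0.152]
-22 [-0.5 -0.5 -0.1] [-0.038  0.01   0.152]
-16 [ 0.1 -0.5  0.5] [-0.031  0.01   0.152]
-10 [-1.6 -0.3  0.2] [-0.024  0.01   0.152]
-4 [-1.9 -0.2  0.6] [-0.016  0.01   0.152]
2 [-2.5 -0.6  1.5] [-0.01   0.01   0.152]
8 [-2.6 -2.5  0.6] [-0.005  0.01   0.153]
14 [-2.9 -1.   0.3] [0.    0.01  0.154]
20 [-2.1 -1.   0.6] [0.005 0.01  0.154]
26 [-2.1 -2.1  1.5] [0.01  0.01  0.153]
32 [-2.9 -1.8  2.4] [0.015 0.01  0.151]
38 [-2.7 -2.2  1.1] [0.019 0.01  0.149]
44 [-1.8 -1.4  1.7] [0.023 0.01  0.146]
50 [-2.7 -0.7  2.4] [0.027 0.01  0.143]
56 [-2.9 -0.9  2.5] [0.03 0.01 0.14]
65 [-2.  -1.8  1.3] [0.035 0.01  0.134]
22.025
```

Run:
```python
import cv2,numpy as np
s=cv2.imread('pics/scene4.png');b=cv2.imread('pics/top4.png')
r=lambda i:cv2.resize(i,None,fx=4,fy=4,interpolation=cv2.INTER_CUBIC)
cv2.imwrite('pics/d.png',np.hstack([r(s[150:250,270:370]),r(b[150:250,300:400])]))
```

```text
(no output)
```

View pics/d.png

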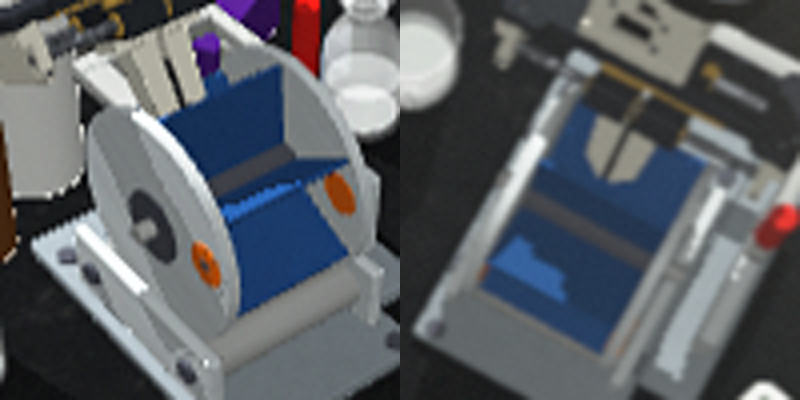

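The finger sits between the blades. The orange disc is now at scene (321.5,216), toward the robot. I measure the angle turned before letting go.

Run:
```python
from h import *
c=lambda x,y:(270+x/4,150+y/4)
for p in(c(165,118),c(280,65)): print(cyl('scene',p))
e,d=ray('scene',c(206,265)); e=L(e); d=RS.inv().apply(d); P=e+d*(.053-e[1])/d[1]; print('orange',P*1000,np.degrees(np.arctan2(-P[0],.107-P[2])))
```

```text
(np.float64(4.0), array([ 5., 42., 72.]))
(np.float64(3.4), array([  4., -40.,  72.]))
orange [-47.02947756  53.         110.35821322] 94.08436203380403
```

The impeller turned about 92°. Now I retreat radially along the blade, then go up and clear, and let it settle.

Run:
```python
from h import *
p,q=push_pose(65,dr=.042); manip.servo_line(p,vel=.25); print((F()).round(1))
manip.servo_line(p+[0,0,.12],vel=.3)
manip.move_pose(W([-.14,-.1,.30]),Q()); print(manip.current_clock())
manip.sleep(7)
a=grab('scene','scene5'); manip.sleep(.7); s=grab('scene','scene6'); t=grab('top','top6')
print(manip.current_clock(),np.abs(a[150:250,270:370].astype(int)-s[150:250,270:370]).max())
r=lambda i:cv2.resize(i,None,fx=4,fy=4,interpolation=cv2.INTER_CUBIC)
cv2.imwrite('pics/e.png',np.hstack([r(s[150:250,270:370]),r(t[150:250,300:400])])[:,:,::-1])
```

```text
[-1.6  0.6 -0.9]
24.0167
31.8667 6
```

View pics/e.png

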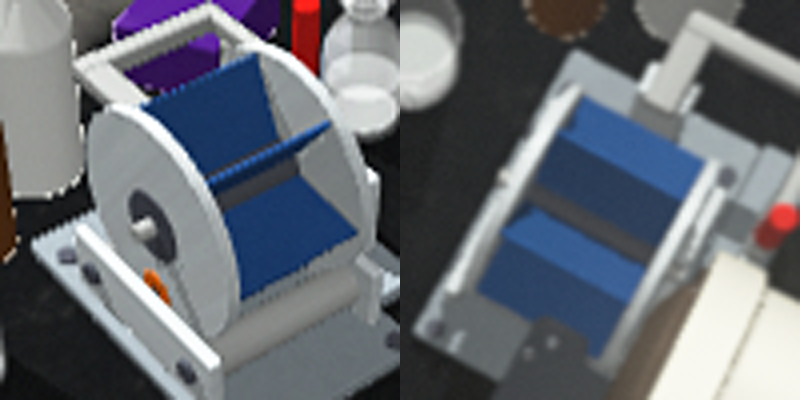

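The impeller has settled with the orange disc low at scene (309,221). The blades stand about 8° from where they first came to rest, which is inside the 15° allowed. The lock is still open, with the handle unmoved at top (396,207), and the gripper is clear, so I hand in.

Run:
```python
from bench import manip
print(manip.hand_in())
```

```text
the job is handed in; nothing more can be done
None
```

The job is handed in at about 32 s: I pushed the lock open to its stop, turned the impeller about 92° by a blade and let it settle heavy side down (about 8° from its first rest), with the lock still open, the robot clear and measured forces below 16 N.

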